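# Free the rusted carrier bolt and file the slide box

## Robot

A 7-joint arm with a two-finger parallel gripper is mounted at the origin on the work surface. World frame = base frame: x ahead of the robot, y to its left, z up, the work surface at z = 0. Lengths are in m, angles in rad, forces in N, time in s.
With the tool pointing down it reaches from about 0.425 to 0.925 m from the base axis. Payload 6.8 kg.
Tool frame: the origin (TCP) lies midway between the tips of the shut fingers; the grasp point (between the pads) lies 19 mm behind it; x points along the fingers, y is the direction in which the jaws open and shut, and the axes are right-handed (so a half turn about x gives the same grasp; the last joint's range is limited). The gripper opens to 85 mm and grips with 20 to 120 N. Pads are 22 mm wide; open, the fingers measure 114 mm over their backs; the gripper's body (76 mm by 85 mm) begins 54 mm behind the grasp point. The pads swing forward as they close: fully open they stand 13 mm farther back than shut.
Start: joints at [1.164, 0.477, 0.022, 1.555, -0.011, 1.109, -0.083], TCP at [0.199, -0.645, 0.231] pointing down, gripper open.
Joint ranges: [-2.96, 2.96], [-0.34, 2.1], [-1.41, 1.46], [0.24, 2.44], [-1.37, 4.51], [0.17, 1.92], [-2.96, 2.96]. Speed limits (rad/s): [2.39, 2.39, 3.14, 3.14, 3.14, 3.14, 3.14].

## Interface

Orientations are given as a rotation vector (axis times angle).
In Python, from bench import r, viewer, nets gives the robot as it stands.
- The arm moves only by the shell command python3 -m pendant 'ROWS' [FORCE]. ROWS is JSON, one flat list of numbers, 5 for each row, row after row: the finger opening in mm, from 0 to 85.4, then the shift along the tool's x, y, z in mm, then the turn about the tool's x in rad. A call has 1 to 20 rows; each row shifts and turns the commanded pose from where the row before left it, along the tool's axes as they then stand; what a row does not reach is not made up. A row lasts 1/8 s, in which the tool goes at most 62.5 mm and 10.7 degrees, less where a joint would pass 70% of its speed; a pose out of reach is approached as far as the arm can. A call with a gripper value outside its range is refused whole. The fingers move at their own pace and stop on an object; FORCE is the grip in N (left out, the last holds). Time passes only in rows, so rows that do not move let the fingers close. It gives the time, the measured TCP pose, the force and the opening at its end, in the units of the state.
- r.get_obs(): the state, without advancing time (a new reading comes with each control period).
- viewer.grab_frame(name): name is "scene" or "top" or "wrist"; returns (picture, depth): 480x640x3 uint8, red, green, blue; 480x640 float32, m along the optical axis (not along the pixel's ray), 0 where there is no reading.
- viewer.calibration(name): a dict with "mtx" (3x3 intrinsics, pixels), "world_to_cam" (4x4, takes a point from world to camera coordinates). Camera axes: x right, y up, looking along -z (the intrinsics and any distortion apply to the point x, -y, -z); pixel columns grow to the right and rows downward; lengths in m; the calibration is good to about 2 mm. The wrist camera is an equidistant fisheye: a pixel r from the principal point sees the ray r / f radians off the axis. A picture is of the moment at which its call begins: read the wrist's pose just before it. calibration takes no time and is no camera call; for the wrist camera it gives the pose at the moment of the call.
- r.hand_in(): hands the job in, once; it reports no verdict.
Trained networks look in the newest picture that a camera, given by its name, has taken for a name from the list of things; names that differ only in an ending like _2 or _b are one class to them, and where a whole thing is asked for, a point or a joint stands for the part that bears it (a point fixed in the world has none). Each returns a list of dicts, best first, with "score" (0 to 1); they miss things now and then, are a little off and sometimes report something else, mostly with a low value. They report only what shows in the picture. A call takes as long as a camera call. They do not tell look-alikes from the thing itself.
- nets.look_for(name, camera): "location" ([x, y, z] in m, in world coordinates, good to about 4 mm: the middle of the surface that is visible of it).
- nets.silhouettes(name, camera): "mask" (480x640 bool, what is visible of it).
The state is a dict: "clock": time; "joints": joint angles; "qvel": joint speeds; "tau": joint torques, N m; "tcp_pos": TCP position; "orientation": TCP orientation; "contact_force": force on the tool from outside, world axes, zero at the start; "moment": the same for the moment, N m; "grip_width": finger opening in m.
Only numpy, scipy, OpenCV 4.12 (cv2) and the standard library are available. Lean on these libraries where they do the work, as an engineer would, in place of code of your own. Each camera call takes 0.05 s, during which the arm holds its last target. There are 200 camera calls.

## Task

The bolt that locks the slide boxes into the steel carrier has rusted in its guides: work it free with short strokes, drawing it until it binds and pushing it back until it binds, again and again until it runs, then draw it fully open. Lift out the slide box next to the bolt's handle lug, stand it upright on the bare bench and let go to change your hold, then file it upright on the floor of the wooden tray, in the free stretch, turned the same way as the boxes already filed there. Leave the bolt open and all the other things where they stand.

Things in the scene. Friction and masses are not known exactly. Their poses are not given: they have to be found in the camera images.
- carrier: Fixed steel carrier for slide boxes, base plate 100 (x) x 300 (y) x 10 mm. Origin: on the bench, in the bolt's line; base y -128 to 172; x across, y along the row, z up. Two bays in a row along y, floors at z 10: the near bay (next to the bolt) at y -40, the other at y -83. Each holds a slide box, 60 mm width along x, 35 mm thickness along y.
- bolt (a joint): Metres the bolt is drawn towards the carrier's +y: 0 shot, 0.100 open at its stop, both boxes then free. Starts rusted at 0.0075. Moving it takes 5 to 9 N, 4 N more at 0.1 m/s. A draw binds hard within 14 mm, whatever the pull; push it back 7 to 8 mm until it binds that way too (under 6 gains nothing) and the next draw goes 5 mm farther. After 3 or 4 binds, not to be seen, it runs. 20 N is enough.
- bolt_lug (a point): Middle of the bolt's handle lug, an upright flat blade on the rod: 10 mm along the carrier's y, 28 mm along x, z 117 to 165. The point lies 20 mm under its top and moves with the bolt; at joint value 0 it is at carrier (0, 35, 145) mm, axes as the carrier. The two guide straps before and behind it have their tops at z 121; above that nothing stands near the blade.
- rod_tip (a point): Centre of the free end of the bolt's rod, which is round, 12 mm thick, level along the carrier's y, axis at z 109 and 291 mm long (at value 0 from carrier y -116 to 175; its other end comes out behind as the bolt is drawn).
- box: The slide box to be filed: cream plastic block 60 (x) x 35 (y) x 90 (z) mm with a lighter cap, about 0.16 kg, closed. Origin: centre of its underside. It starts in the carrier's near bay, next to the bolt's lug.
- near_bay (a point): Centre of the near bay's floor, carrier (0, -40, 10) mm, axes as the carrier. A box has 2 mm play in y between 40 mm wide upright plates (carrier y -18.5, -61.5, -104.5, tops z 124) that leave no room for fingers at its broad faces. At its narrow sides (+-x) it is open but for lips 22 mm high at x +-35. The bolt rod passes 3 mm above the box tops until it is open.
- tray: Fixed open wooden filing tray, outside 216 (x) x 84 (y) x 96 (z) mm, inside 200 x 68, walls 8, floor 6 mm. Origin: on the bench under its middle; x along its length. Boxes are filed with their y along tray x. The walls are as high as a filed box and leave 4 mm at each of its narrow sides: a box held by the narrow sides cannot be filed, one held by its broad faces can.
- tray_place (a point): Middle of the free stretch on the tray's floor, at tray (37, 0, 6) mm, axes as the tray. The stretch is 125 mm long (tray x -25 to 100).
- filed_a: Slide box like the other, already filed at the end of the tray (tray x -80 mm). Origin: centre of its underside; its y lies along the tray's x.
- filed_b: Slide box already filed next to it (tray x -43 mm).
- box_b: Slide box in the carrier's other bay; it stays there.
- pot_a: Specimen pot with a red lid, 42 mm wide, 66 mm high, loose on the bench. Origin: centre of its underside.
- pot_b: Another such pot.
- oil: Small amber bottle, 36 mm wide, 75 mm high, loose.
- stain_jar: Round glass jar, 64 mm wide, 98 mm high, loose.
Not all that is in view belongs to the job. What is shaped like the box but purple is not meant.

How it is judged:
On the way, in this order (a step that is already met when the one before it is completed fails the run):
1. the bolt is fully open (drawn 95 mm or more) (value of joint bolt above 0.095 m), for 0.2 s.
2. the slide box stands upright on the bare bench, let go and still (height (world z) of box below 0.003 m and angle between box's own z axis and vertical below 0.08 rad and horizontal distance between box and near_bay above 0.07 m and contact force between the fingers and box below 0.1 N and linear speed of box below 0.02 m/s), for 0.2 s.
At the end, for the whole second after the job is handed in: The bolt is still open (drawn 90 mm or more), and the slide box stands upright (within 0.08 rad) and still on the tray's floor (within 4 mm), within 46 mm of the middle of the free stretch along the tray and 8 mm across it, its thickness along the tray (within 0.25 rad) (value of joint bolt above 0.09 m and x of box in the frame of tray_place between -0.046 and 0.046 m and y of box in the frame of tray_place between -0.008 and 0.008 m and z of box in the frame of tray_place between -0.004 and 0.004 m and angle between box's own z axis and vertical below 0.08 rad and angle between the y axis of box and the x axis of tray, either way round below 0.25 rad and linear speed of box below 0.02 m/s); the robot touches nothing.
It fails at once if another slide box is shifted by more than 30 mm or tipped by more than 0.35 rad (distance of any of box_b, filed_a, filed_b from where it was at the start of the episode above 0.03 m or angle between any of box_b, filed_a, filed_b's own z axis and vertical above 0.35 rad).
It fails at once if a pot, bottle or jar is shifted by more than 30 mm or tipped by more than 0.35 rad (distance of any of pot_a, pot_b, oil, stain_jar from where it was at the start of the episode above 0.03 m or angle between any of pot_a, pot_b, oil, stain_jar's own z axis and vertical above 0.35 rad).
It fails at once if the slide box is tipped over (angle between box's own z axis and vertical above 0.7 rad).
It also fails if it takes over 72 s, if anything falls off the work surface, if the arm or the gripper's body presses on something with over 40 N, if the wrist force passes 120 N, or if a joint passes its speed limit or range.

## Working session

There is one attempt and no reset: what is moved stays moved. The work goes in short steps, Python scripts to look and compute and a shell command to move; the robot and the scene stay as the last step left them, time stands still between calls to the robot, and variables do not carry over. Pictures are saved under pics/ and viewed, about 8 in all and at most 12, crops included, and the job is handed in when it is done.

```bash
ls; mkdir -p pics; cat > h.py <<'E'
import numpy as np, cv2
from bench import r, viewer, nets
from scipy.spatial.transform import Rotation as R
def save(n,p): cv2.imwrite('pics/'+p+'.png',cv2.cvtColor(n,cv2.COLOR_RGB2BGR))
def cloud(depth,c):
    K=np.array(c['mtx']);T=np.linalg.inv(np.array(c['world_to_cam']))
    v,u=np.mgrid[0:480,0:640]
    p=np.stack([(u-K[0,2])/K[0,0]*depth,-(v-K[1,2])/K[1,1]*depth,-depth],-1)
    return p@T[:3,:3].T+T[:3,3]
E
python3 - <<'E'
from h import *
o=r.get_obs();print(o)
for n in('scene','top'):
    p,d=viewer.grab_frame(n);save(p,n);c=viewer.calibration(n);print(n,c)
    np.savez(n+'.npz',p=p,d=d,w=cloud(d,c))
    for k in('carrier','bolt_lug','box','tray','filed_a','pot_a','oil','stain_jar'):
        print(k,[(np.round(q['location'],3).tolist(),round(q['score'],2)) for q in nets.look_for(k,n)])
E
```

```text
pics
{'clock': 0.0, 'joints': array([ 1.16389919,  0.47783634,  0.02234704,  1.55643578, -0.01145856,
        1.10927692, -0.08310694]), 'qvel': array([ 2.74891197e-04,  1.19428610e-03, -3.52438490e-05,  2.14287454e-04,
        5.45371504e-04, -3.42616169e-04,  1.06151024e-03]), 'tau': array([-7.92009837e-05, -5.96452832e+01,  1.60824817e+00, -2.81201470e+01,
        1.25735908e-02,  9.50448884e-03, -3.47862760e-05]), 'tcp_pos': array([ 0.19850114, -0.64454833,  0.23030818]), 'orientation': array([ 2.06095108,  0.31216083, -2.06188088]), 'contact_force': array([-0.08910496, -0.81526876, -0.35592524]), 'moment': array([-0.01203175, -0.02073117, -0.01494042]), 'grip_width': 0.08533868907303072}
scene {'mtx': array([[517.08013635,   0.        , 321.83426494],
       [  0.        , 517.08013635, 237.19020797],
       [  0.        ,   0.        ,   1.        ]]), 'world_to_cam': array([[-0.13953555,  0.99013603,  0.01266765,  0.1940211 ],
       [-0.79940625, -0.12018788,  0.58864635,  0.36726448],
       [ 0.58436246,  0.0720105 ,  0.80829141, -1.53443069],
       [ 0.        ,  0.      
[... 999 characters left out ...]
92, -0.57469617],
       [-0.15538489, -0.02802842,  0.9874563 , -1.17061199],
       [ 0.        ,  0.        ,  0.        ,  1.        ]])}
carrier [([0.483, 0.089, 0.098], 0.48)]
bolt_lug [([0.497, 0.165, 0.112], 0.73)]
box [([0.355, 0.04, 0.092], 0.96), ([0.621, 0.104, 0.088], 0.86), ([0.482, 0.09, 0.097], 0.84), ([0.474, 0.045, 0.101], 0.79), ([0.362, 0.164, 0.089], 0.74), ([0.49, 0.168, 0.01], 0.54)]
tray [([0.474, -0.307, 0.036], 0.79), ([0.404, -0.429, 0.096], 0.72)]
filed_a [([0.579, -0.314, 0.093], 0.64), ([0.537, -0.312, 0.097], 0.6)]
pot_a [([0.662, -0.099, 0.065], 0.49)]
oil [([0.722, 0.006, 0.052], 0.54)]
stain_jar [([0.404, -0.43, 0.099], 0.72), ([0.578, -0.313, 0.092], 0.46)]
```

View pics/scene.png

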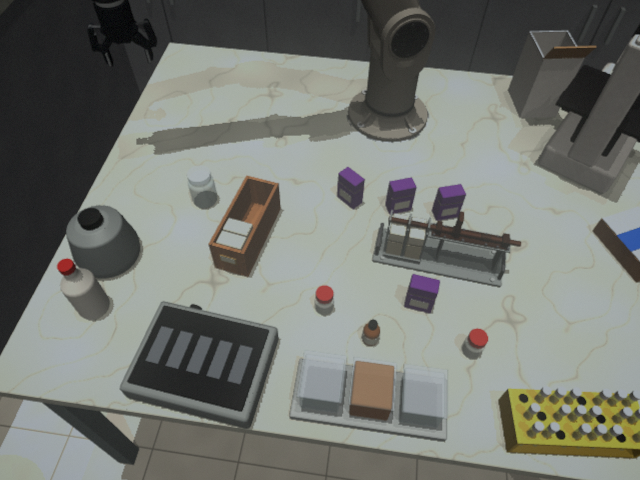

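View pics/top.png

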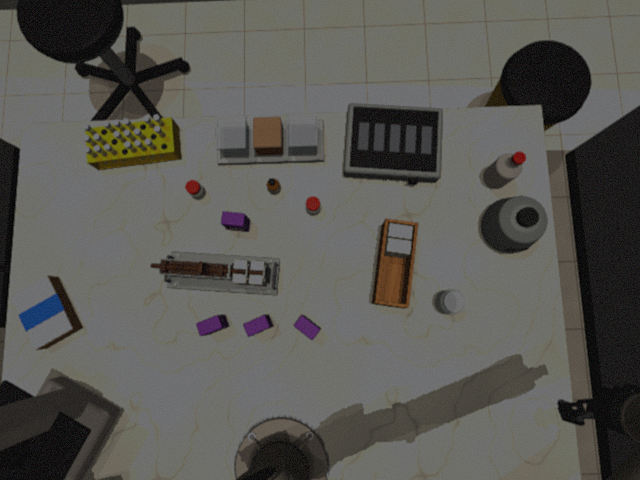

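The scene view shows the carrier row (cream boxes at about (400,235), lug at (460,222), rod end at (518,243)), the tray at (247,225) with the filed boxes at its far end, and purple look-alikes around the carrier. In the top view the carrier is at (222,273), its rod end at (155,266), and the tray at (395,263).

```bash
python3 - <<'E'
from h import *
for n in('scene','top'):
    w=np.load(n+'.npz')['w'];P=w.reshape(-1,3)
    def rect(lo,hi,x0,x1,y0,y1,t):
        q=P[(P[:,2]>lo)&(P[:,2]<hi)&(P[:,0]>x0)&(P[:,0]<x1)&(P[:,1]>y0)&(P[:,1]<y1)]
        if len(q)<5: print(n,t,len(q));return
        (c,s,a)=cv2.minAreaRect((q[:,:2]*1000).astype(np.float32));b=cv2.boxPoints((c,s,a))
        print(n,t,len(q),'c',np.round(c,1),'s',np.round(s,1),'a',round(a,2),'z',np.round(np.median(q[:,2]),4),'med',np.round(np.median(q[:,:2],0)*1000,1))
    rect(.088,.11,.35,.66,-.40,-.22,'tray rim')
    rect(.003,.015,.42,.62,-.05,.32,'carrier base')
    rect(.100,.118,.46,.54,.19,.32,'rod +y part')
    rect(.128,.175,.46,.56,.10,.25,'lug')
    rect(.118,.128,.46,.56,-.03,.25,'plates')
    rect(.09,.104,.44,.56,-.03,.13,'boxtops')
    rect(-.02,.004,.6,.9,-.03,.3,'bench')
    for nm,x0,x1,y0,y1 in(('pot',.64,.70,-.14,-.06),('potb',.65,.75,.15,.25),('oil',.69,.76,-.03,.04),('jar',.35,.46,-.48,-.39),('purp far',.58,.68,.05,.16),('p1',.32,.40,.12,.21),('p2',.32,.40,0,.08),('p3',.32,.4,-.12,-.04)):
        rect(.03,.12,x0,x1,y0,y1,nm)
E
```

```text
scene tray rim 1661 c [ 504.1 -305.2] s [ 86.2 221.1] a 80.37 z 0.0947 med [ 555.1 -312.9]
scene carrier base 3264 c [526.3 132.8] s [369.8 196.5] a 87.17 z 0.0089 med [515.2 184.7]
scene rod +y part 561 c [507.  249.6] s [120.5  41.1] a 84.96 z 0.1075 med [510.5 241.6]
scene lug 116 c [499.5 170.5] s [10.7 30. ] a 85.78 z 0.1557 med [506.9 169. ]
scene plates 136 c [492.4 100.1] s [155.6  32.1] a 84.02 z 0.1216 med [495.5 110.7]
scene boxtops 643 c [491.5  76.6] s [108.8  63.6] a 86.03 z 0.099 med [503.5  75.1]
scene bench 13191 c [750. 135.] s [330. 300.] a 89.99 z -0.0006 med [728.6 183. ]
scene pot 373 c [671.5 -98.7] s [40.  37.7] a 76.19 z 0.0635 med [677.9 -97.2]
scene potb 442 c [726.4 222.3] s [39.8 40.1] a 7.96 z 0.0635 med [732.2 220.3]
scene oil 284 c [734.7   9.1] s [36.1 30.8] a 83.05 z 0.0501 med [737.4   9. ]
scene jar 809 c [ 407.7 -441.7] s [61.2 60.4] a 72.26 z 0.08 med [ 420.6 -436.1]
scene purp far 815 c [630.4 108.9] s [60.  39.3] a 82.55 z 0.0851 med [643.4 107.3]
scene p1 713 c [360.9 168. ] s [42.3 62.6] a 21.73 z 0.0769 med [370.8 165.5]
scene p2 663 c [359.
[... 644 characters left out ...]
 bench 8237 c [749.9 134.9] s [329.8 299.8] a 89.97 z -0.0007 med [715.3 166.4]
top pot 212 c [665.3 -97. ] s [38.4 38.1] a 45.62 z 0.0643 med [663.2 -97.7]
top potb 234 c [722.5 223.2] s [38.3 39.6] a 57.93 z 0.0635 med [719.6 220.7]
top oil 148 c [726.1   9.2] s [29.8 35.2] a 21.42 z 0.0515 med [722.4   8.2]
top jar 619 c [ 401.6 -438.8] s [59.1 60.1] a 49.76 z 0.0957 med [ 401.4 -433.5]
top purp far 431 c [627.1 110.3] s [61.3 35.8] a 82.81 z 0.0879 med [623.2 106. ]
top p1 428 c [357.8 168.7] s [35.6 60.7] a 19.34 z 0.0885 med [358.1 163.2]
top p2 385 c [354.6  50.6] s [35.4 60.5] a 22.38 z 0.089 med [355.1  47.3]
top p3 363 c [347.1 -75.1] s [59.6 35.5] a 51.67 z 0.089 med [347.7 -76. ]
```

```bash
cat >> h.py <<'E'
def tool():
    o=r.get_obs();return np.array(o['tcp_pos'])*1000,R.from_rotvec(o['orientation']).as_matrix(),o
def delta(p,jaw,frm=None):
    "tool-axis shift (mm) to world p (mm) with present axes, and turn to jaw heading (deg)"
    t,M,o=tool()
    if frm is not None: t=np.array(frm)
    a=np.degrees(np.arctan2(M[1,1],M[0,1]))
    d=(jaw-a+90)%180-90   # world yaw; tool x is down so turn=-d
    print('tcp',np.round(t,1),'jaw',round(a,1),'shift',np.round(M.T@(np.array(p)-t),1),'turn',round(np.radians(-d),3),'q7',round(o['joints'][6],2),'clk',o['clock'],'F',np.round(o['contact_force'],1),'w',round(o['grip_width']*1000,1))
E
python3 - <<'E'
from h import *
t,M,o=tool();print(np.round(M,3))
for n in('scene','top'):
    P=np.load(n+'.npz')['w'].reshape(-1,3)
    q=P[(P[:,2]>.104)&(P[:,2]<.118)&(abs(P[:,0]-.51)<.025)&(P[:,1]>.2)&(P[:,1]<.35)]
    v=cv2.fitLine((q[:,:2]*1000).astype(np.float32),cv2.DIST_HUBER,0,.01,.01).ravel();print(n,len(q),v,np.degrees(np.arctan2(v[1],v[0])),np.sort(q[:,1])[-5:])
    q=P[(P[:,2]>.004)&(P[:,2]<.016)&(abs(P[:,0]-.5)<.075)&(P[:,1]>-.02)&(P[:,1]<.32)]
    print(cv2.minAreaRect((q[:,:2]*1000).astype(np.float32)))
delta([470,-290,250],84.7);delta([498,171,230],84.7,[470,-290,250])
E
```

```text
[[ 0.     0.294 -0.956]
 [-0.    -0.956 -0.294]
 [-1.     0.    -0.   ]]
scene 314 [9.5747985e-02 9.9540561e-01 5.0975409e+02 2.5226620e+02] 84.50562 [0.30853432 0.30863252 0.30874002 0.30894403 0.30949692]
((511.6546936035156, 144.1799774169922), (330.11456298828125, 130.5405731201172), 83.79273986816406)
top 246 [1.0206807e-01 9.9477744e-01 5.0361658e+02 2.5127652e+02] 84.14172 [0.30817018 0.30886269 0.30897916 0.30914768 0.3106538 ]
((500.0569152832031, 149.91502380371094), (148.34585571289062, 339.07904052734375), 0.2521824538707733)
tcp [ 198.7 -645.1  231.3] jaw -72.9 shift [ -18.7 -259.5 -363.8] turn 0.391 q7 -0.08 clk 0.9 F [-0.4  0.1  0.4] w 85.4
tcp [ 470 -290  250] jaw -72.9 shift [  20.  -432.3 -162.4] turn 0.391 q7 -0.08 clk 0.9 F [-0.4  0.1  0.4] w 85.4
```

```bash
python3 -m pendant '[85,-2.4,-32.4,-45.5,0, 85,-2.4,-32.4,-45.5,0, 85,-2.4,-32.4,-45.5,0, 85,-2.4,-32.4,-45.5,0, 85,-2.4,-32.4,-45.5,0, 85,-2.4,-32.4,-45.5,0, 85,-2.4,-32.4,-45.5,0, 85,-2.4,-32.4,-45.5,0, 60,0,0,0,0.132, 50,0,0,0,0.132, 40,0,0,0,0.132, 40,0,-57.6,2.2,0, 40,0,-57.6,2.2,0, 40,0,-57.6,2.2,0, 40,0,-57.6,2.2,0, 40,0,-57.6,2.2,0, 40,0,-57.6,2.2,0, 40,0,-57.6,2.2,0, 40,0,-57.6,2.2,0, 40,0,0,0,0]' 40
python3 - <<'E'
from h import *
delta([498,170.5,128],84.4)
c=viewer.calibration('wrist');p,d=viewer.grab_frame('wrist');save(p,'w1')
print(c['mtx'])
T=np.linalg.inv(np.array(c['world_to_cam']));K=np.array(c['mtx'])
v,u=np.mgrid[0:480,0:640];x=u-K[0,2];y=v-K[1,2];rr=np.hypot(x,y)+1e-9;th=rr/K[0,0]
t=np.tan(th);P=np.stack([x/rr*t*d,-y/rr*t*d,-d],-1)@T[:3,:3].T+T[:3,3]
np.savez('w1.npz',P=P,p=p);P=P[(d>0)&(th<1.3)]
q=P[(P[:,2]>.14)&(P[:,2]<.172)&(abs(P[:,0]-.498)<.04)&(abs(P[:,1]-.17)<.04)]
print(len(q));
if len(q)>3: print(cv2.minAreaRect((q[:,:2]*1000).astype(np.float32)),np.median(q,0))
for k in('bolt_lug','box'): print(k,[(np.round(z['location'],3).tolist(),round(z['score'],2)) for z in nets.look_for(k,'wrist')])
E
```

```text
clock: 3.4
tcp_pos: [0.4968, 0.1758, 0.2509]
orientation: [-2.175, 0.093, 2.174]
contact_force: [-0.0, -0.8, -0.3]
grip_width: 0.0399
tcp [496.8 175.8 250.9] jaw -95.1 shift [122.9   5.5  -1.7] turn 0.009 q7 -2.22 clk 3.4 F [-0.  -0.8 -0.3] w 39.9
[[371.64829954   0.         320.07271483]
 [  0.         371.64829954 238.96007148]
 [  0.           0.           1.        ]]
735
((496.9060974121094, 170.5813446044922), (10.254137992858887, 26.938718795776367), 84.42105865478516) [0.49988246 0.1704321  0.1654948 ]
bolt_lug [([0.493, 0.17, 0.113], 0.68)]
box [([0.365, 0.174, 0.08], 0.93), ([0.624, 0.116, 0.088], 0.74), ([0.361, -0.057, 0.08], 0.64), ([0.507, 0.092, 0.102], 0.61), ([0.365, 0.052, 0.063], 0.57)]
```

View pics/w1.png

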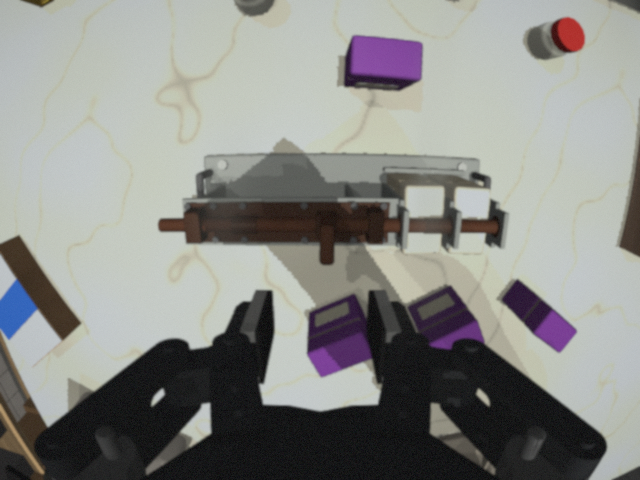

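The wrist view shows the lug at (327,237), between the straps at (193,225) and (375,223). It measures 10 x 27 mm at (497, 170.5), yaw 84.4°, which agrees with the top and scene views. I'll go down and grip it.

```bash
python3 -m pendant '[40,40,5.3,0,0.012, 40,40,0,0,0, 40,40,0,0,0, 40,0,0,0,0, 5,0,0,0,0, 5,0,0,0,0, 5,0,0,0,0]' 40; python3 - <<'E'
from h import *
delta([497,170.5,130],84.4)
E
```

```text
clock: 4.42
tcp_pos: [0.4984, 0.1675, 0.1325]
orientation: [-2.169, 0.111, 2.16]
contact_force: [2.5, 7.3, -7.6]
grip_width: 0.0095
tcp [498.4 167.5 132.5] jaw -96.1 shift [ 2.5 -2.8  1.7] turn -0.009 q7 -2.3 clk 4.425 F [ 2.5  7.3 -7.6] w 9.5
```

```bash
python3 -m pendant '[5,0,-4,0,0, 5,0,-4,0,0, 5,0,-4,0,0, 5,0,0,0,0]';  python3 -m pendant '[5,0,-3,0,0, 5,0,-2,0,0, 5,0,0,0,0]'
```

```text
clock: 4.92
tcp_pos: [0.4989, 0.1736, 0.1324]
orientation: [-2.168, 0.125, 2.165]
contact_force: [-3.4, -9.7, 12.1]
grip_width: 0.0094
clock: 5.3
tcp_pos: [0.4989, 0.1739, 0.1324]
orientation: [-2.167, 0.136, 2.169]
contact_force: [-8.8, -22.3, 20.1]
grip_width: 0.0092
```

```bash
python3 -m pendant '[5,0,7,0,0, 5,0,7,0,0, 5,0,7,0,0, 5,0,3,0,0, 5,0,0,0,0]';  python3 -m pendant '[5,0,3,0,0, 5,0,0,0,0]'
```

```text
clock: 5.92
tcp_pos: [0.4982, 0.1652, 0.1325]
orientation: [-2.17, 0.102, 2.156]
contact_force: [3.4, 18.3, -5.6]
grip_width: 0.0096
clock: 6.18
tcp_pos: [0.4982, 0.1651, 0.1325]
orientation: [-2.17, 0.096, 2.154]
contact_force: [5.1, 25.1, -10.8]
grip_width: 0.0091
```

```bash
python3 -m pendant '[5,0,-7,0,0, 5,0,-7,0,0, 5,0,-7,0,0, 5,0,-7,0,0, 5,0,-4,0,0, 5,0,0,0,0]';  python3 -m pendant '[5,0,-3,0,0, 5,0,0,0,0]'
```

```text
clock: 6.92
tcp_pos: [0.4993, 0.1788, 0.1323]
orientation: [-2.166, 0.136, 2.169]
contact_force: [-9.0, -23.2, 25.6]
grip_width: 0.0097
clock: 7.18
tcp_pos: [0.4993, 0.1789, 0.1323]
orientation: [-2.166, 0.143, 2.172]
contact_force: [-12.4, -29.0, 30.3]
grip_width: 0.0098
```

```bash
python3 -m pendant '[5,0,8,0,0, 5,0,7,0,0, 5,0,7,0,0, 5,0,6,0,0, 5,0,3,0,0, 5,0,0,0,0]';  python3 -m pendant '[5,0,-8,0,0, 5,0,-8,0,0, 5,0,-8,0,0, 5,0,-7,0,0, 5,0,-4,0,0, 5,0,0,0,0]'
```

```text
clock: 7.92
tcp_pos: [0.4986, 0.1699, 0.1325]
orientation: [-2.17, 0.094, 2.154]
contact_force: [6.4, 27.6, -11.2]
grip_width: 0.0091
clock: 8.68
tcp_pos: [0.4998, 0.1839, 0.1323]
orientation: [-2.166, 0.141, 2.171]
contact_force: [-12.0, -27.3, 30.1]
grip_width: 0.0097
```

```bash
python3 -m pendant '[5,0,8,0,0, 5,0,7,0,0, 5,0,7,0,0, 5,0,6,0,0, 5,0,3,0,0, 5,0,0,0,0]';  python3 -m pendant '[5,0,-8,0,0, 5,0,-8,0,0, 5,0,-8,0,0, 5,0,-7,0,0, 5,0,-4,0,0, 5,0,0,0,0]'
```

```text
clock: 9.43
tcp_pos: [0.4991, 0.1749, 0.1325]
orientation: [-2.17, 0.092, 2.153]
contact_force: [6.0, 29.5, -13.6]
grip_width: 0.0096
clock: 10.18
tcp_pos: [0.5002, 0.1888, 0.1323]
orientation: [-2.166, 0.139, 2.171]
contact_force: [-11.0, -24.7, 29.0]
grip_width: 0.0092
```

```bash
python3 -m pendant '[5,0,8,0,0, 5,0,7,0,0, 5,0,7,0,0, 5,0,6,0,0, 5,0,3,0,0, 5,0,0,0,0]';  python3 -m pendant '[5,0,-8,0,0, 5,0,-8,0,0, 5,0,-8,0,0, 5,0,-7,0,0, 5,0,-5,0,0, 5,0,0,0,0]'
```

```text
clock: 10.92
tcp_pos: [0.4996, 0.1798, 0.1326]
orientation: [-2.17, 0.089, 2.152]
contact_force: [7.7, 32.9, -14.3]
grip_width: 0.0095
clock: 11.68
tcp_pos: [0.5015, 0.2024, 0.1324]
orientation: [-2.168, 0.119, 2.164]
contact_force: [-4.8, -3.3, 11.4]
grip_width: 0.0094
```

```bash
python3 -m pendant '[5,0,-8,0,0, 5,0,-8,0,0, 5,0,-8,0,0, 5,0,-8,0,0, 5,0,-8,0,0, 5,0,-8,0,0, 5,0,-6,0,0, 5,0,-4,0,0, 5,0,0,0,0]';  python3 -m pendant '[5,0,-4,0,0, 5,0,-3,0,0, 5,0,0,0,0]'
```

```text
clock: 12.8
tcp_pos: [0.5069, 0.2604, 0.1324]
orientation: [-2.166, 0.118, 2.166]
contact_force: [-8.1, -2.4, 13.6]
grip_width: 0.0091
clock: 13.18
tcp_pos: [0.5072, 0.2637, 0.1324]
orientation: [-2.166, 0.127, 2.17]
contact_force: [-11.7, -13.7, 21.7]
grip_width: 0.0095
```

```bash
python3 -m pendant '[5,0,-4,0,0, 5,0,-3,0,0, 5,0,0,0,0, 5,0,0,0,0]'; python3 - <<'E'
from h import *
delta([507,263,132],84.4)
E
```

```text
clock: 13.68
tcp_pos: [0.5071, 0.2637, 0.1322]
orientation: [-2.164, 0.143, 2.176]
contact_force: [-17.9, -29.5, 36.7]
grip_width: 0.0094
tcp [507.1 263.7 132.2] jaw -96.6 shift [0.3 0.7 0. ] turn -0.017 q7 -2.48 clk 13.675 F [-17.9 -29.5  36.7] w 9.4
```

```bash
python3 -m pendant '[5,0,5,0,0, 5,0,6,0,0, 40,0,0,0,0, 40,0,0,0,0, 40,0,0,0,0, 40,-40,0,0,0, 40,-40,0,0,0, 60,-40,0,0,0, 85,0,0,0,-0.178, 85,0,0,0,-0.178, 85,0,0,0,-0.178, 85,0,0,0,-0.178, 85,0,0,0,-0.178, 85,0,0,0,-0.178, 85,0,0,0,-0.178, 85,0,0,0,-0.178, 85,0,0,0,-0.17, 85,0,0,0,0]'; python3 - <<'E'
from h import *
delta([489,88.4,250],-5.6)
E
```

```text
clock: 15.92
tcp_pos: [0.5079, 0.2631, 0.2503]
orientation: [1.274, 1.167, -1.274]
contact_force: [0.7, -0.2, -0.2]
grip_width: 0.0852
tcp [507.9 263.1 250.3] jaw -5.0 shift [  0.3  -3.5 175.7] turn 0.01 q7 -0.91 clk 15.925 F [ 0.7 -0.2 -0.2] w 85.2
```

```bash
python3 -m pendant '[85,0,-1.2,58.6,0.01, 85,0,-1.2,58.6,0, 85,0,-1.2,58.5,0, 85,0,0,0,0]'; cat >> h.py <<'E'
def wcloud(n):
    c=viewer.calibration('wrist');p,d=viewer.grab_frame('wrist');save(p,n)
    T=np.linalg.inv(np.array(c['world_to_cam']));K=np.array(c['mtx'])
    v,u=np.mgrid[0:480,0:640];x=u-K[0,2];y=v-K[1,2];rr=np.hypot(x,y)+1e-9;th=rr/K[0,0]
    t=np.tan(th);P=np.stack([x/rr*t*d,-y/rr*t*d,-d],-1)@T[:3,:3].T+T[:3,3]
    P=P*1000;P[(d<=0)|(th>1.3)]=np.nan
    return p,P
def rect(P,z0,z1,x0,x1,y0,y1,t=''):
    q=P.reshape(-1,3);q=q[(q[:,2]>z0)&(q[:,2]<z1)&(q[:,0]>x0)&(q[:,0]<x1)&(q[:,1]>y0)&(q[:,1]<y1)]
    print(t,len(q),cv2.minAreaRect(q[:,:2].astype(np.float32)) if len(q)>4 else '',np.round(np.median(q,0),1))
E
python3 - <<'E'
from h import *
p,P=wcloud('w2')
rect(P,140,172,460,560,220,320,'lug')
rect(P,94,106,440,540,66,110,'box top')
rect(P,94,106,440,540,20,66,'boxb top')
rect(P,117,130,440,540,0,120,'plates')
delta([489,88.4,58],-5.6)
E
```

```text
clock: 16.42
tcp_pos: [0.4878, 0.083, 0.2501]
orientation: [1.286, 1.154, -1.291]
contact_force: [-0.1, 0.8, 0.1]
grip_width: 0.0848
lug 0  [nan nan nan]
box top 3087 ((489.5506591796875, 87.96324157714844), (61.02395248413086, 43.81126022338867), 0.0927402600646019) [489.4  87.8 101.2]
boxb top 2628 ((485.6170959472656, 44.58556365966797), (38.885074615478516, 59.59321212768555), 84.64569854736328) [485.7  43.9 101.2]
plates 960 ((486.8273010253906, 70.3449935913086), (97.67182922363281, 30.07135009765625), 84.70714569091797) [486.5  67.8 124.9]
tcp [488.1  86.2 250.5] jaw -6.0 shift [192.5   0.7  -2.5] turn -0.007 q7 -0.56 clk 16.475 F [ 0.3  1.1 -0.5] w 85.2
  return _methods._mean(a, axis=axis, dtype=dtype,
  ret = um.true_divide(
```

View pics/w2.png

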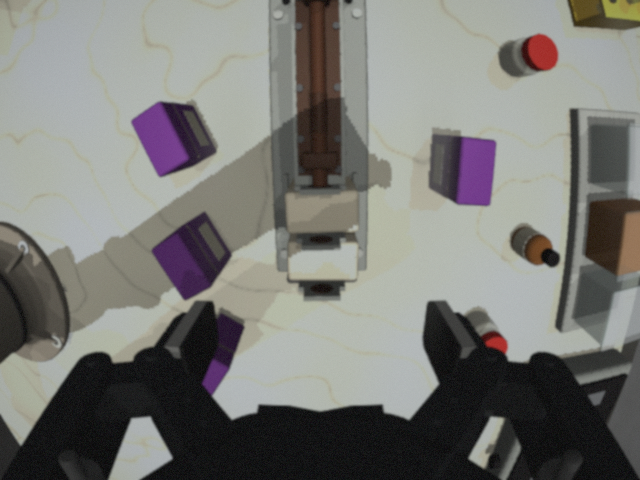

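The wrist view shows the rod end at (318,185), clear of both boxes, and the near box at (320,212), with its top at (489.5, 88, 101). I'll descend and grip its narrow sides.

```bash
python3 -m pendant '[85,45,0.7,-1.5,-0.007, 85,45,0,0,0, 85,45,0,0,0, 85,32,0,0,0, 85,16,0,0,0, 85,8,0,0,0, 85,0,0,0,0]'; python3 -m pendant '[50,0,0,0,0, 50,0,0,0,0, 50,0,0,0,0, 50,0,0,0,0]' 40
```

```text
clock: 17.35
tcp_pos: [0.4892, 0.0906, 0.0599]
orientation: [1.275, 1.166, -1.274]
contact_force: [-0.5, 0.3, -0.3]
grip_width: 0.0847
clock: 17.85
tcp_pos: [0.4897, 0.0902, 0.0607]
orientation: [1.276, 1.164, -1.273]
contact_force: [-0.5, 0.1, 6.5]
grip_width: 0.0596
```

```bash
python3 -m pendant '[50,-15,0,0,0, 50,-25,0,0,0, 50,-35,0,0,0, 50,-35,0,0,0, 50,-35,0,0,0, 50,0,0,0,0, 50,0,8,43.5,0, 50,0,8,43.5,0, 50,0,8,43.5,0, 50,0,8,43.5,0, 50,0,8,43.5,0, 50,0,0,0,0]' 40; python3 -m pendant '[50,0,0,0,-0.17, 50,0,0,0,-0.17, 50,0,0,0,-0.17, 50,0,0,0,-0.17, 50,0,0,0,-0.17, 50,0,0,0,-0.17, 50,0,0,0,-0.17, 50,0,0,0,-0.17, 50,0,0,0,-0.12, 50,0,0,0,0]'; python3 - <<'E'
from h import *
delta([510,-130,52],80.2)
p,P=wcloud('w3')
rect(P,2,30,440,580,-200,-60,'near bench')
for n in ('scene',):
    p,d=viewer.grab_frame(n);save(p[100:400,100:600],'s2');P=cloud(d,viewer.calibration(n))*1000
    rect(P,30,175,440,580,-220,-50,'box+hand')
    rect(P,130,172,460,560,220,320,'lug')
    q=P.reshape(-1,3);q=q[(abs(q[:,0]-510)<60)&(abs(q[:,1]+130)<60)&(q[:,2]>60)&(q[:,2]<240)];print('zmin',np.percentile(q[:,2],[0,1,5]))
E
```

```text
clock: 19.35
tcp_pos: [0.508, -0.1346, 0.2032]
orientation: [1.278, 1.163, -1.282]
contact_force: [-0.7, 0.7, -2.1]
grip_width: 0.0598
clock: 20.6
tcp_pos: [0.5085, -0.1294, 0.2038]
orientation: [0.142, 1.568, -0.141]
contact_force: [-0.6, 0.6, -2.8]
grip_width: 0.0594
tcp [ 508.5 -129.4  203.8] jaw 79.7 shift [151.8  -0.4   1.8] turn -0.009 q7 1.2 clk 20.6 F [-0.6  0.6 -2.8] w 59.4
near bench 3333 ((509.7126770019531, -130.00296020507812), (139.9361572265625, 139.330810546875), 89.95751190185547) [ 490.1 -128.2    2.3]
box+hand 187 ((525.479736328125, -125.45870971679688), (29.459333419799805, 66.03386688232422), 18.108230590820312) [ 527.5 -127.7  164.2]
lug 124 ((507.3634338378906, 262.27349853515625), (10.158204078674316, 30.101356506347656), 85.2090072631836) [514.6 259.7 156.6]
zmin [153.34585429 155.96417642 159.90205961]
```

View pics/s2.png

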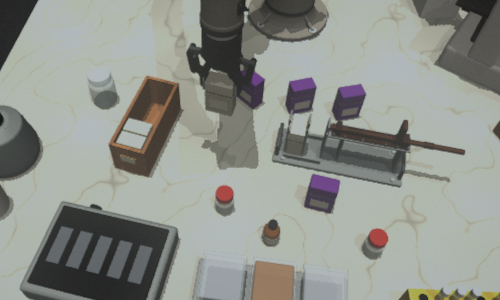

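The picture shows the box held clear at (220,93), the bolt open at (405,130), and the carrier and its neighbours undisturbed. I'll set the box down on the bench.

```bash
python3 -m pendant '[50,40,0,0,-0.009, 50,40,0,0,0, 50,40,0,0,0, 50,20,0,0,0, 50,8,0,0,0, 50,4,0,0,0, 50,0,0,0,0]'; python3 -m pendant '[50,1,0,0,0, 50,0,0,0,0]'
```

```text
clock: 21.58
tcp_pos: [0.51, -0.1303, 0.0533]
orientation: [0.134, 1.565, -0.135]
contact_force: [0.3, 0.2, -1.8]
grip_width: 0.0597
clock: 21.82
tcp_pos: [0.5096, -0.1303, 0.052]
orientation: [0.134, 1.566, -0.135]
contact_force: [-0.2, -0.9, -2.5]
grip_width: 0.0593
```

```bash
python3 -m pendant '[50,1.5,0,0,0, 50,0,0,0,0]'; python3 -m pendant '[50,1,0,0,0, 50,0,0,0,0]'
```

```text
clock: 22.08
tcp_pos: [0.5097, -0.1303, 0.0506]
orientation: [0.134, 1.566, -0.135]
contact_force: [-2.4, -0.6, 5.1]
grip_width: 0.0595
clock: 22.32
tcp_pos: [0.5098, -0.1303, 0.0506]
orientation: [0.133, 1.566, -0.135]
contact_force: [-5.4, 0.1, 16.4]
grip_width: 0.0597
```

```bash
python3 -m pendant '[50,-1.5,0,0,0, 85,0,0,0,0, 85,0,0,0,0, 85,0,0,0,0, 85,0,0,0,0, 85,-30,0,0,0, 85,-50,0,0,0, 85,-20,0,0,0, 85,0,0,0,0.175, 85,0,0,0,0.175, 85,0,0,0,0.175, 85,0,0,0,0.175, 85,0,0,0,0.175, 85,0,0,0,0.175, 85,0,0,0,0.175, 85,0,0,0,0.175, 85,0,0,0,0.171, 85,0,0,0,0]'; python3 - <<'E'
from h import *
p,P=wcloud('w4')
rect(P,80,100,440,580,-200,-60,'box top')
delta([510,-130,50],-9.8)
E
```

```text
clock: 24.58
tcp_pos: [0.5089, -0.1301, 0.1501]
orientation: [1.332, 1.125, -1.334]
contact_force: [0.9, 0.9, 0.9]
grip_width: 0.0851
box top 5836 ((509.6428527832031, -130.65646362304688), (59.580440521240234, 35.4573860168457), 81.49459838867188) [ 510.2 -127.5   91.2]
tcp [ 509.  -130.1  150.2] jaw -9.6 shift [100.1   1.1  -0.3] turn 0.004 q7 -0.25 clk 24.625 F [-0.5  0.3  0. ] w 85.2
```

View pics/w4.png

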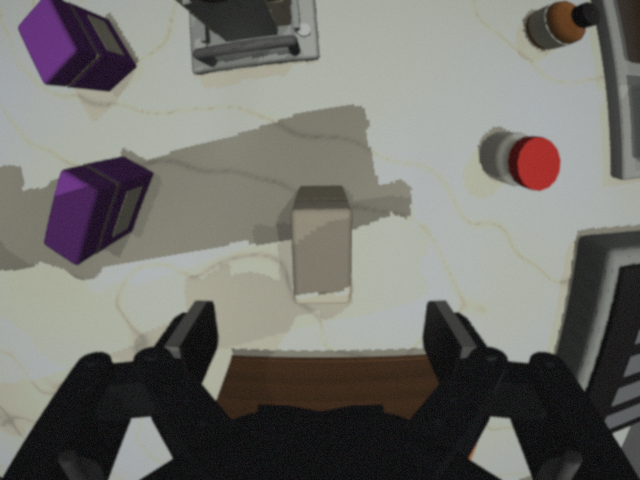

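The box stands upright and free on the bench at (320,250), with its broad faces toward the jaws. I'll regrip it by those faces.

```bash
python3 -m pendant '[85,40,0.8,0.3,0.004, 85,30,0,0,0, 85,15,0,0,0, 85,8,0,0,0, 85,0,0,0,0, 25,0,0,0,0, 25,0,0,0,0, 25,0,0,0,0, 25,0,0,0,0, 25,0,0,0,0]' 40; python3 -m pendant '[25,-20,0,0,0, 25,-40,0,0,0, 25,-40,0,0,0, 25,-40,0,0,0, 25,0,0,0,0]'; python3 - <<'E'
from h import *
delta([466.5,-298.4,200],-9.8)
p,P=wcloud('w5')
rect(P,88,104,380,620,-360,-245,'tray rim')
for n in('top','scene'):
    p,d=viewer.grab_frame(n);Q=cloud(d,viewer.calibration(n))*1000
    rect(Q,100,170,440,580,-170,-95,n+' held box')
E
```

```text
clock: 25.88
tcp_pos: [0.5103, -0.1307, 0.0581]
orientation: [1.337, 1.121, -1.337]
contact_force: [-1.2, 0.2, 6.1]
grip_width: 0.0349
clock: 26.5
tcp_pos: [0.5119, -0.1308, 0.2003]
orientation: [1.339, 1.116, -1.333]
contact_force: [-0.3, 0.7, -2.1]
grip_width: 0.0347
tcp [ 511.9 -130.8  200.3] jaw -10.0 shift [  0.3 -15.5 172.9] turn -0.004 q7 -0.22 clk 26.5 F [-0.3  0.7 -2.1] w 34.7
tray rim 774 ((531.5823974609375, -292.6245422363281), (43.738582611083984, 190.7940673828125), 56.94007110595703) [ 584.1 -325.1   97.4]
top held box 0  [nan nan nan]
scene held box 260 ((525.2021484375, -126.08875274658203), (29.085233688354492, 65.83657836914062), 16.943187713623047) [ 527.9 -128.4  155.5]
  return _methods._mean(a, axis=axis, dtype=dtype,
  ret = um.true_divide(
```

Next I'll move over the tray and check the tray outline from the wrist.

```bash
python3 -m pendant '[25,0,-5,43,-0.004, 25,0,-5,43,0, 25,0,-5,43,0, 25,0,-0.5,43,0, 25,0,0,0,0, 25,0,0,0,0]'; python3 - <<'E'
from h import *
delta([466.5,-298.4,65],-9.8)
p,P=wcloud('w6')
Y=np.array([.1702,.9854])   # tray cross axis in world
q=P.reshape(-1,3);q=q[np.isfinite(q[:,2])&(q[:,2]>90)&(q[:,2]<102)&(abs(q[:,0]-503)<110)&(abs(q[:,1]+305)<70)]
c=(q[:,:2]-[503.2,-304.7])@Y
print(np.histogram(c,np.arange(-50,52,4)))
E
```

```text
clock: 27.4
tcp_pos: [0.4647, -0.2963, 0.196]
orientation: [1.334, 1.127, -1.335]
contact_force: [-0.2, 1.1, -1.9]
grip_width: 0.0346
tcp [ 464.7 -296.3  196. ] jaw -9.8 shift [131.    2.4   1.9] turn 0.0 q7 0.12 clk 27.4 F [-0.2  1.1 -1.9] w 34.6
(array([   0,  110,  754, 1213,  176,  491,  556,  586,  578,  600,  614,
        595,  642,  616,  632,  631,  656,  662,  667,  639,  714, 1746,
       1613,    0,    0]), array([-50, -46, -42, -38, -34, -30, -26, -22, -18, -14, -10,  -6,  -2,
         2,   6,  10,  14,  18,  22,  26,  30,  34,  38,  42,  46,  50]))
```

View pics/w6.png

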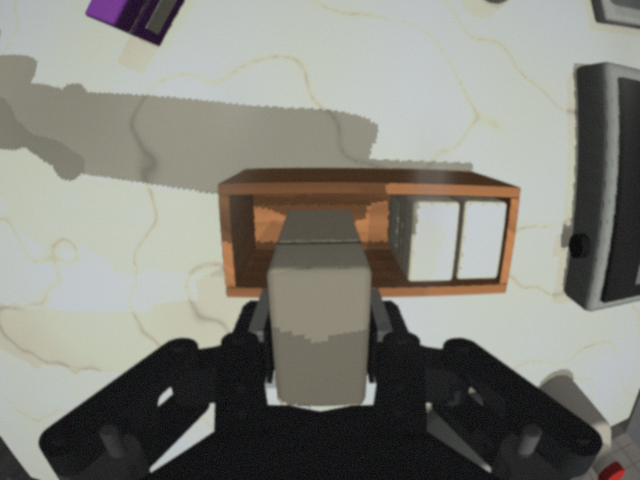

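The wrist view shows the box over the free stretch, aligned with the filed boxes at (460,240). The rim measures centred to 0.5 mm across. I'll lower it.

```bash
python3 -m pendant '[25,15,2.4,2.2,0, 25,15,0,0,0, 25,0,0,0,0]'; python3 -m pendant '[25,15,0,0,0, 25,15,0,0,0, 25,0,0,0,0]';python3 - <<'E'
from h import *
delta([466.5,-298.6,64],-9.8)
E
```

```text
clock: 27.82
tcp_pos: [0.4661, -0.2989, 0.1654]
orientation: [1.333, 1.128, -1.335]
contact_force: [-0.4, -0.2, -1.9]
grip_width: 0.0345
clock: 28.2
tcp_pos: [0.4662, -0.2995, 0.1358]
orientation: [1.334, 1.126, -1.336]
contact_force: [-0.1, -0.4, -1.4]
grip_width: 0.0344
tcp [ 466.2 -299.5  135.8] jaw -9.8 shift [71.8  0.4 -0.8] turn 0.0 q7 0.09 clk 28.2 F [-0.1 -0.4 -1.4] w 34.4
```

Inside the tray with no contact.

```bash
python3 -m pendant '[25,25,0,-0.8,0, 25,25,0,0,0, 25,12,0,0,0, 25,6,0,0,0, 25,0,0,0,0]'; python3 -m pendant '[25,2,0,0,0, 25,0,0,0,0]';python3 -m pendant '[25,1.5,0,0,0, 25,0,0,0,0]'
```

```text
clock: 28.82
tcp_pos: [0.4677, -0.2993, 0.0698]
orientation: [1.334, 1.123, -1.334]
contact_force: [0.2, -0.3, -1.6]
grip_width: 0.0347
clock: 29.08
tcp_pos: [0.4677, -0.2993, 0.068]
orientation: [1.334, 1.123, -1.334]
contact_force: [-0.5, 0.2, -1.4]
grip_width: 0.0347
clock: 29.32
tcp_pos: [0.4674, -0.2992, 0.066]
orientation: [1.334, 1.123, -1.334]
contact_force: [0.2, -0.1, -1.1]
grip_width: 0.0347
```

```bash
python3 -m pendant '[25,1.5,0,0,0, 25,0,0,0,0]'; python3 -m pendant '[25,1,0,0,0, 25,0,0,0,0]'
```

```text
clock: 29.58
tcp_pos: [0.4673, -0.2991, 0.0644]
orientation: [1.334, 1.124, -1.334]
contact_force: [0.8, -0.7, -1.2]
grip_width: 0.0343
clock: 29.82
tcp_pos: [0.4674, -0.2992, 0.0642]
orientation: [1.334, 1.123, -1.334]
contact_force: [-2.0, 1.8, 5.9]
grip_width: 0.0343
```

```bash
python3 -m pendant '[25,-1,0,0,0, 58,0,0,0,0, 58,0,0,0,0, 58,0,0,0,0, 58,-10,0,0,0, 58,-30,0,0,0, 58,-50,0,0,0, 58,-50,0,0,0, 58,0,0,0,0]'; python3 - <<'E'
from h import *
p,P=wcloud('w7')
rect(P,85,106,445,488,-335,-265,'box')
q=P.reshape(-1,3);c=np.array([503.2,-304.7]);X=np.array([-.9854,.1702]);Y=np.array([-.1702,-.9854])
q=q[np.isfinite(q[:,2])&(q[:,2]>85)&(q[:,2]<106)]
s=np.c_[(q[:,:2]-c)@X,(q[:,:2]-c)@Y,q[:,2]];s=s[(s[:,0]>5)&(s[:,0]<70)&(abs(s[:,1])<33)]
print('tray coords',cv2.minAreaRect(s[:,:2].astype(np.float32)),np.median(s,0))
p,d=viewer.grab_frame('scene');save(p[120:380,150:600],'s3');P=cloud(d,viewer.calibration('scene'))*1000
rect(P,130,172,460,560,220,320,'lug')
delta([0,0,0],0)
E
```

```text
clock: 30.95
tcp_pos: [0.4701, -0.3003, 0.2095]
orientation: [1.335, 1.114, -1.33]
contact_force: [0.5, -0.6, -0.9]
grip_width: 0.0578
box 4315 ((466.94189453125, -300.0738830566406), (75.1487045288086, 35.065834045410156), 81.36418914794922) [ 466.9 -298.2   97.2]
tray coords ((37.60744857788086, -1.0668010711669922), (63.70708465576172, 64.8380126953125), 89.91407012939453) [36.50066367 -2.39726865 97.20340774]
lug 123 ((507.9206237792969, 262.03375244140625), (9.941774368286133, 31.70022964477539), 84.24797821044922) [514.3 260.  157.6]
tcp [ 467.5 -299.3  205.2] jaw -9.8 shift [ 204.4 -511.9 -215.5] turn -0.171 q7 0.13 clk 31.05 F [ 0.6 -1.4 -0.5] w 57.9
```

View pics/w7.png

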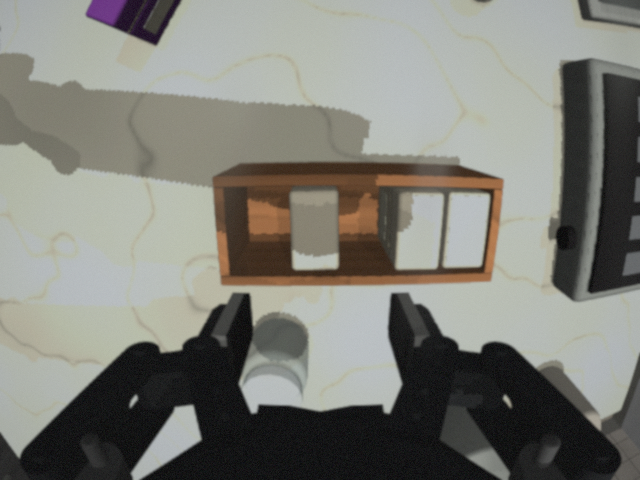

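View pics/s3.png

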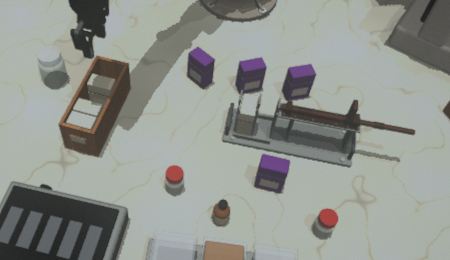

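The wrist view shows the box filed square in the free stretch at (315,230), level with its neighbours. In the scene view the bolt is open and everything else stands where it was. I'll hand it in.

```bash
python3 -c "
from bench import r
print(r.hand_in())"
```

```text
the job is handed in; nothing more can be done
None
```

The slide box is filed in the tray with the bolt left open. I handed it in at about 31 s of the 72 s; no verdict was given.

- **Bolt:** It bound on four draws, with a push back after each, and ran on the fifth. I drew it to its stop, and the final check puts the lug at y = 262 mm, where full opening would put it at about 262.6 mm.
- **Bench stop:** I lifted the near box out by its narrow sides and set it upright on the bare bench at (0.510, -0.130). I let go there and regripped it by its broad faces.
- **Filing:** In the last wrist picture the box stands at about tray (36.5, -2) mm, its thickness along the tray. Its top is at 97 mm, level with the filed boxes, and the hand is clear above.
- **Other objects:** The last pictures showed no other object visibly moved. I did not re-measure the pots, bottle or jar.
- **Weak checks:** The last automatic outlines around the filed box also caught tray rim points (75 x 35 and 64 x 65 mm instead of 60 x 35). The position above therefore rests on the median of those points and on where the fingers released it, which agree to about 2 mm. At the first grip the fingers closed 3 mm short of where I had measured the lug; this had no effect on the job.

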